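Hold a housing block home on both contacts of a continuity tester

ROBOT

A 6-joint arm with a two-finger parallel gripper is mounted at the origin on a cart in front of the work surface, level with it; the furniture and walls round the work are solid. World frame = base frame: x ahead of the robot, y to its left, z up, the work surface at z = 0. Lengths are in m, angles in rad, forces in N, time in s.
With the tool pointing down it reaches from about 0.35 to 0.975 m from the base axis. Payload 4.9 kg.
Tool frame: the origin (TCP) lies at the very end of the fingers, on their centre line; the grasp point (between the pads) lies 19 mm behind it; z points along the fingers, y is the line along which they close (so a half turn about z gives the same grasp; the last joint's range is limited). The gripper opens to 85 mm and grips with 20 to 120 N. Pads are 22 mm wide; open, the fingers measure 114 mm over their backs; the gripper's body (76 mm by 85 mm) begins 54 mm behind the grasp point. The pads swing forward as they close: fully open they stand 13 mm farther back than shut.
Start: joints at [1.098, 0.053, 1.613, -0, 1.476, -0.119], TCP at [0.217, 0.586, 0.231] pointing down, gripper open.
Joint ranges: [-3.01, 3.01], [-1.01, 2.22], [0.06, 2.58], [-1.02, 4.17], [0.09, 2.62], [-3.14, 3.14]. Speed limits (rad/s): [2.57, 2.57, 3.14, 3.14, 3.14, 3.14].

INTERFACE

Orientations are given as a rotation vector (axis times angle).
In Python, from station import ctrl gives the robot as it stands.
- The arm moves only by the tool jog_arm, never from a script. Its argument "plan" is a list of rows, each a list of 7 numbers: the shift along the tool's x, y, z in units of 0.02 m (1.0 is 0.02 m), then the turn, a rotation vector about the tool's x, y, z in units of 45 degrees (1.0 is 45 degrees), then the opening, from -1 (shut) to 1 (fully open). A call has 1 to 8 rows; each row shifts and turns the commanded pose from where the row before left it, along the tool's axes as they then stand; what a row does not reach is not made up. A row lasts 1/10 s, in which the tool goes at most 50 mm and 8.59 degrees, less where a joint would pass 70% of its speed; a pose out of reach is approached as far as the arm can. A call with a number of a shift or a turn outside -1 to 1 is refused whole. A call with a gripper value outside its range is refused whole. The fingers move at their own pace and stop on an object; "grip_force" is the grip in N (left out, the last holds). Time passes only in rows, so rows that do not move let the fingers close. It gives the time, the measured TCP pose, the force, the opening and the grip force at its end, in the units of the state.
- ctrl.get_obs(): the state, without advancing time (a new reading comes with each control period).
- ctrl.get_image(name): name is "scene" or "side" or "wrist"; returns (picture, depth): 480x640x3 uint8, red, green, blue; 480x640 float32, m along the optical axis (not along the pixel's ray), 0 where there is no reading.
- ctrl.camera_info(name): a dict with "camera_matrix" (3x3 intrinsics, pixels), "rvec" (rotation vector, rad) and "tvec" (3), from world to camera coordinates, as OpenCV has them; the wrist camera has in their place "T_tool_cam" (4x4, takes a point from camera to tool coordinates, whose origin is the TCP and whose axes are the flange's). Camera axes: x right, y down, z forward; pixel columns grow to the right and rows downward; lengths in m; the calibration is good to about 2 mm. The wrist camera is an equidistant fisheye: a pixel r from the principal point sees the ray r / f radians off the axis. A picture is of the moment at which its call begins: read the wrist's pose just before it. camera_info takes no time and is no camera call.
- ctrl.finish_job(): hands the job in; it is judged then, once.
The state is a dict: "t": time; "q": joint angles; "dq": joint speeds; "effort": joint torques, N m; "tool_pos": TCP position; "tool_rot": TCP orientation; "contact_force": force on the tool from outside, world axes, zero at the start; "wrist_torque": the same for the moment, N m; "opening": finger opening in m; "grip_force": force on a finger pad.
Only numpy, scipy, OpenCV 4.12 (cv2) and the standard library are available. Lean on these libraries where they do the work, as an engineer would, in place of code of your own. Each camera call takes 0.05 s, during which the arm holds its last target. There are 200 camera calls.

TASK

Put the continuity tester into test mode by turning its black selector to the yellow dot. Then take the loose housing block, stand it on the tester's brown nest plate with its long side along the longer, far fence, and press it into the corner until both sprung contact pins are pushed right in and it sits against both fences at once. The pins push it back out, so finish while still holding it there, with the selector still on the yellow dot; leave the brown sleeve, the round brass knob and the hook bracket where they are.

Things in the scene. Friction and masses are not known exactly. Their poses are not given: they have to be found in the camera images.
- tester: Tester fixed to the bench: blue-grey case 104 (its x) x 180 (y) x 165 mm high. Origin under its centre on the bench; x points away from the robot (turned 7 to 18 degrees to the left), y left. On the left half of its top lies a brown nest plate 74 x 80 x 8 mm, centred at x 1, y 42 mm, with two fences forming a corner open to the front and right; on the right half is the selector (x -4, y -50 mm).
- fence_far: Longer fence, on the far (+x) side of the nest: aluminium bar 48 mm along y, 14 mm thick, 26 mm high, its top 199 mm above the bench. Its inner face looks to the tester's -x, at tester x = 22 mm. Origin at the foot of the inner face, mid-length.
- fence_left: Shorter fence, on the left (+y) side of the nest: aluminium bar 40 mm along x, 12 mm thick, 26 mm high; its inner face looks to the tester's -y and lies at tester y = 68 mm. Origin at the foot of the inner face, mid-length. The two fences leave a 4 mm relief at the inside corner.
- seat (a point): Point on top of the nest plate (tester x 8.5, y 48.5, z 173 mm) where the block's origin lies when the block is fully home, its long side along the tester's y. Axes as the tester's.
- pin_far (a joint): Brass sprung contact pin, 6 mm thick, in the middle of the far fence's contact area, 14 mm above the nest plate. 0 = out, standing 4 mm proud of the inner face; grows as it is pushed in, 0.004 m = flush with the face (block against the fence). It takes 2 N to start and 5 N when flush.
- pin_left (a joint): The same pin in the left fence, 14 mm above the nest plate: 0 = 4 mm proud, 0.004 m = flush, 2 to 5 N. Friction of the block on the plate and on the other fence comes on top, so 10 to 17 N along each direction seats it; at rest against the fence a pin reads about 0.0034.
- selector (a joint): Black selector on an upright axis, three detents 0.7 rad (40 degrees) apart. At 0 the bar and its white pointer line point along the tester's +x (middle white tick); grows clockwise seen from above: -0.7 = left white tick, 0.7 = yellow dot on the right. Takes about 0.06 N m; past half way it snaps into the next detent. Starts left of the dot.
- selector_grip (a point): Centre of the selector's bar grip, on its axis, 181 mm above the bench; x along the bar towards the pointer. The bar is 28 mm long, 10 mm wide, from 170 to 189 mm above the bench, over a 23 mm disc that ends at 176 mm and a 30 mm bezel that ends at 170 mm. Lamps and sockets near it rise 7 mm above the case.
- housing_block: Polished steel housing block with a black cap, loose, upright on the bench beside a small carton (50 mm high) and a heap of brass parts: 39 mm along its x, 27 mm along its y, 57 mm high, about 160 g. Origin at the centre of its underside. The fences are 26 mm high, so hold it by its upper 30 mm, across the 27 mm sides. Either way round (half a turn) will do.
- brown_sleeve: Bystander: brown rectangular sleeve, 22 x 42 x 34 mm; origin at the centre of its underside.
- brass_knob: Bystander: round brass knob, 30 mm wide, 12 mm high; origin at the centre of its underside.
- hook_bracket: Bystander: bent grey hook bracket, 22 x 50 x 56 mm; origin at the centre of its underside.
- tote_blue: Obstacle: open blue tote fixed on the bench in front of the tester, about 510 x 380 mm, its rim 210 mm above the bench, power tools in it up to 280 mm. Origin under its centre. Cross above it, with the upper arm and shoulder clear of its near corner too.

How it is judged:
On the way, in this order (a step that is already met when the one before it is completed fails the run):
1. the selector rests at the yellow dot (value of joint selector above 0.6 rad), for 0.2 s.
2. the block is pressed home against both fences with both pins in (value of joint each of pin_far, pin_left above 0.0028 m and contact force between housing_block and fence_far above 0.5 N and contact force between housing_block and fence_left above 0.5 N and z of housing_block in the frame of seat below 0.003 m), for 0.3 s.
At the end, for the whole second after the job is handed in: Selector in the yellow-dot detent (over 0.6 rad). Block upright on the nest plate (within 3 mm, tilt and turn within 4 degrees, long side along the far fence), still, touched by the fingers (over 1 N) and by both fences (over 0.5 N each), both pins pushed in over 2.8 of their 4 mm (all of step 2 and value of joint selector above 0.6 rad and contact force between the fingers and housing_block above 1 N and angle between housing_block's own z axis and vertical below 0.07 rad and angle between the x axis of housing_block and the y axis of tester, either way round below 0.07 rad and linear speed of housing_block below 0.01 m/s); the arm keeps its last pose, push and grip.
It fails at once if a bystander is moved by more than 3 cm (distance of any of brown_sleeve, brass_knob, hook_bracket from where it was at the start of the episode above 0.03 m).
It also fails if it takes over 72 s, if anything falls off the work surface, if the arm or the gripper's body presses on something with over 40 N, if the wrist force passes 120 N, or if a joint passes its speed limit or range.

## Working session

There is one attempt and no reset: what is moved stays moved. The work goes in short steps, Python scripts to look and compute and a tool call to move; the robot and the scene stay as the last step left them, time stands still between calls to the robot, and variables do not carry over. Pictures are saved under pics/ and viewed, at most 10 in all, crops included, and the job is handed in when it is done.

Besides the shell and the picture viewer there is one more tool, called after "Call:" by a JSON object that holds its "method" and its "body", one argument or row to a line. jog_arm: Moves the arm, as the interface text tells. Shifts and turns lie within -1 to 1; 1 stands for 0.02 m of shift or 45 degrees of turn. Its arguments: {"type":"object","properties":{"plan":{"type":"array"},"grip_force":{"type":"number"}},"required":["plan"]}

```bash
mkdir -p pics; ls; cat > h.py <<'E'
import numpy as np, cv2
from scipy.spatial.transform import Rotation as R
from station import ctrl
def save(n,f):
    o=ctrl.get_obs(); im,d=ctrl.get_image(n); cv2.imwrite(f'pics/{f}.png',im[:,:,::-1]); np.savez(f'pics/{f}.npz',im=im,d=d,p=o['tool_pos'],r=o['tool_rot']); return im,d,o
def pts(n,d,uv):  # world pts from depth for static cams
    c=ctrl.camera_info(n);K=np.array(c['camera_matrix']);M=R.from_rotvec(np.ravel(c['rvec'])).as_matrix();t=np.ravel(c['tvec'])
    uv=np.atleast_2d(uv).astype(int);z=d[uv[:,1],uv[:,0]]
    x=np.c_[(uv[:,0]-K[0,2])/K[0,0]*z,(uv[:,1]-K[1,2])/K[1,1]*z,z]
    return (x-t)@M
def ray(n,uv):
    c=ctrl.camera_info(n);K=np.array(c['camera_matrix']);M=R.from_rotvec(np.ravel(c['rvec'])).as_matrix();t=np.ravel(c['tvec'])
    uv=np.atleast_2d(uv);r=np.c_[(uv-K[:2,2])/np.array([K[0,0],K[1,1]]),np.ones(len(uv))]@M
    return -t@M,r
def plane(n,uv,z):
    o,r=ray(n,uv);return o+r*((z-o[2])/r[:,2])[:,None]
def wray(uv,p,rv):
    c=ctrl.camera_info('wrist');K=np.array(c['camera_matrix']);T=np.array(c['T_tool_cam'])
    uv=np.atleast_2d(uv);m=(uv-K[:2,2])/np.array([K[0,0],K[1,1]]);th=np.linalg.norm(m,axis=1)+1e-9
    v=np.c_[m*(np.sin(th)/th)[:,None],np.cos(th)]
    W=R.from_rotvec(rv).as_matrix()
    return W@T[:3,3]+p,v@T[:3,:3].T@W.T
def wplane(uv,p,rv,z):
    o,r=wray(uv,p,rv);return o+r*((z-o[2])/r[:,2])[:,None]
E
python3 - <<'E'
from h import *
for n in('scene','side','wrist'):
    im,d,o=save(n,n+'0')
print(o); 
for n in('scene','side','wrist'): print(n,ctrl.camera_info(n))
E
```

```text
pics
{'t': 0.1, 'q': array([ 1.09797459e+00,  5.32980210e-02,  1.61416528e+00, -2.03403223e-05,
        1.47599761e+00, -1.18973168e-01]), 'dq': array([-0.0017985 , -0.00130737, -0.00315587, -0.00069023, -0.00330228,
        0.00070072]), 'effort': array([-2.84696716e-04, -3.94903350e+01, -3.71361709e+01, -6.11224436e-05,
        3.94195144e-03, -3.33981163e-06]), 'tool_pos': array([0.21629816, 0.58577425, 0.23017638]), 'tool_rot': array([-5.52833119e-01, -3.09203348e+00,  2.81591195e-03]), 'contact_force': array([-0.19619592, -0.47525009, -0.4858207 ]), 'wrist_torque': array([-0.05785967,  0.0179777 , -0.07523503]), 'grip_force': 0.0, 'opening': 0.08534872780644713}
scene {'camera_matrix': array([[454.57974528,   0.        , 316.57356348],
       [  0.        , 454.57974528, 241.46630933],
       [  0.        ,   0.        ,   1.        ]]), 'rvec': array([ 1.85252408, -1.06263357,  0.66740286]), 'tvec': array([-0.3299764 ,  0.29642138,  0.71583834])}
side {'camera_matrix': array([[483.48816759,   0.        , 322.26072432],
       [  0.        , 483.48816759, 243.6389356 ],
       [  0.        ,   0.        ,   1.        ]]), 'rvec': array([ 2.19219255,  0.1084114 , -0.0359169 ]), 'tvec': array([-0.52840482,  0.02258751,  1.31368007])}
wrist {'camera_matrix': array([[371.64829954,   0.        , 317.3242892 ],
       [  0.        , 371.64829954, 236.46242314],
       [  0.        ,   0.        ,   1.        ]]), 'T_tool_cam': array([[ 2.33818660e-04, -9.44824850e-01, -3.27575867e-01,
         8.50440661e-02],
       [ 9.99999816e-01,  3.77079069e-05,  6.05023965e-04,
        -1.49827493e-04],
       [-5.59289476e-04, -3.27575948e-01,  9.44824685e-01,
        -1.42583358e-01],
       [ 0.00000000e+00,  0.00000000e+00,  0.00000000e+00,
         1.00000000e+00]])}
```

View pics/scene0.png

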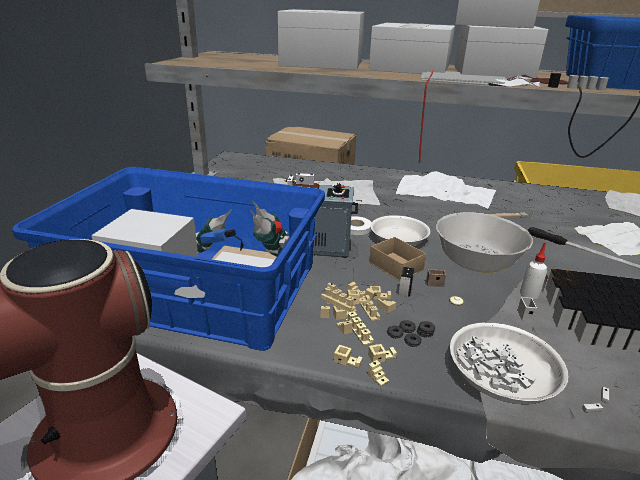

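View pics/side0.png

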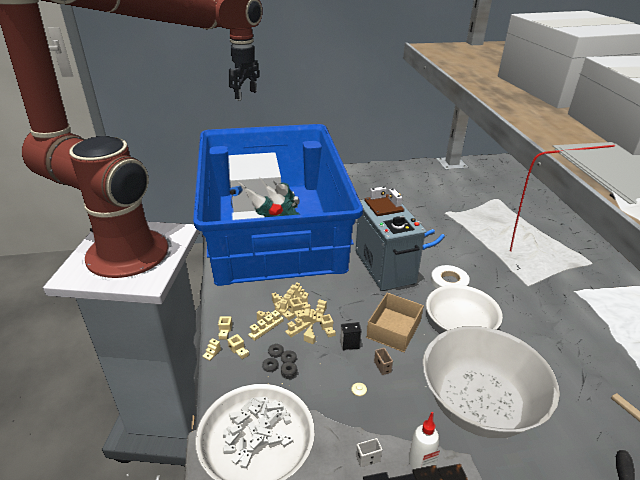

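View pics/wrist0.png

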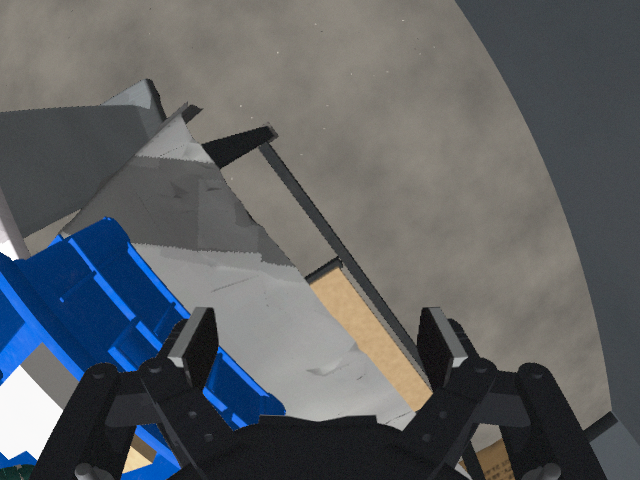

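The scene view shows the block at about (406,282) beside the carton, with the tester partly behind the tote at (335,215). In the side view the block is at (350,335), the nest at (383,205) and the selector at (400,223). The wrist view shows the tote and the bench edge. Next I'll get depth points.

```bash
python3 - <<'E'
from h import *
s=np.load('pics/side0.npz');d=s['d'];im=s['im']
np.set_printoptions(precision=4,suppress=True)
uv=[(383,208),(400,223),(350,326),(345,327),(358,325),(385,352),(360,389),(369,445),(400,300),(210,225),(345,215),(240,160)]
print(np.c_[uv,pts('side',d,uv)])
c=np.load('pics/scene0.npz');uv=[(406,270),(340,188),(305,183),(395,243),(435,273),(456,299),(140,230),(60,225)]
print(np.c_[uv,pts('scene',c['d'],uv)])
a=cv2.resize(im[165:300,340:440],(600,810)[::1],interpolation=cv2.INTER_CUBIC)[:420]
b=cv2.resize(im[300:400,320:420],(400,400),interpolation=cv2.INTER_CUBIC)
o=np.zeros((600,800,3),np.uint8);a=cv2.resize(im[170:260,345:435],(400,400),interpolation=cv2.INTER_CUBIC);o[:400,:400]=a;o[:400,400:]=b
cv2.imwrite('pics/crop1.png',o[:400,:,::-1])
E
```

```text
[[383.     208.       0.6759   0.0253   0.1718]
 [400.     223.       0.7147  -0.0418   0.1743]
 [350.     326.       0.6136  -0.2702   0.0557]
 [345.     327.       0.6032  -0.2746   0.0561]
 [358.     325.       0.6304  -0.2625   0.0527]
 [385.     352.       0.6893  -0.3089   0.0271]
 [360.     389.       0.6409  -0.3936   0.0097]
 [369.     445.       0.659   -0.5217   0.0266]
 [400.     300.       0.7244  -0.161    0.0413]
 [210.     225.       0.2925  -0.1394   0.2015]
 [345.     215.       0.5857  -0.0544   0.1951]
 [240.     160.       0.2669   0.2473   0.17  ]]
[[406.     270.       0.6184  -0.2669   0.056 ]
 [340.     188.       0.7204  -0.0369   0.1753]
 [305.     183.       0.7014   0.0569   0.1753]
 [395.     243.       0.7678  -0.1856   0.0349]
 [435.     273.       0.695   -0.3178   0.0236]
 [456.     299.       0.6336  -0.387    0.0096]
 [140.     230.       0.2913   0.2147   0.1692]
 [ 60.     225.       0.2239   0.3822   0.1646]]
```

View pics/crop1.png

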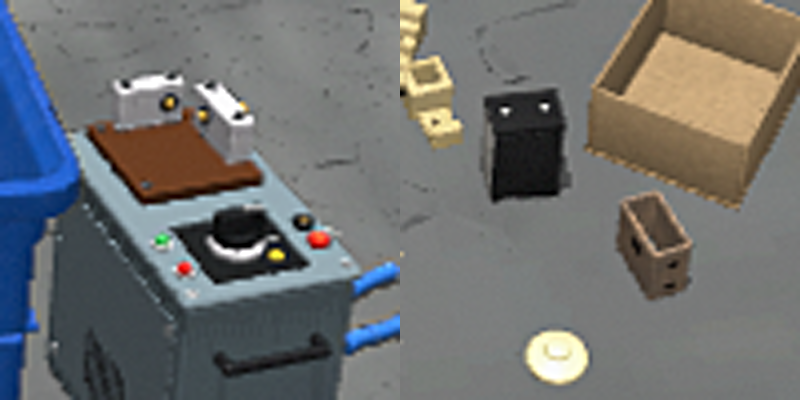

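Call:
{"method": "jog_arm", "body": {
  "plan": [
    [0,0,-1,0,0,0,1],
    [0,0,-1,0,0,0,1],
    [0,0,-1,0,0,0,1],
    [0,0,-1,0,0,0,1],
    [0,0,-1,0,0,0,1],
    [0,0,-1,0,0,0,1],
    [0,0,-1,0,0,0,1],
    [0,0,-1,0,0,0,1]
  ]
}}

```text
t: 0.95
tool_pos: [0.2164, 0.5861, 0.3916]
tool_rot: [-0.553, -3.092, 0.001]
contact_force: [0.3, -0.2, -0.1]
opening: 0.0854
grip_force: 0.0
```

Call:
{"method": "jog_arm", "body": {
  "plan": [
    [-0.97,-0.56,0,0,0,0,1],
    [-0.97,-0.56,0,0,0,0,1],
    [-0.97,-0.56,0,0,0,0,1],
    [-0.97,-0.56,0,0,0,0,1],
    [-0.97,-0.56,0,0,0,0,1],
    [-0.97,-0.56,0,0,0,0,1],
    [-0.97,-0.56,0,0,0,0,1],
    [-0.97,-0.56,0,0,0,0,1]
  ]
}}

```text
t: 1.75
tool_pos: [0.3315, 0.4476, 0.3908]
tool_rot: [-0.553, -3.092, 0.001]
contact_force: [-0.3, 0.2, 0.4]
opening: 0.0853
grip_force: 0.0
```

Call:
{"method": "jog_arm", "body": {
  "plan": [
    [-0.97,-0.56,0,0,0,0,1],
    [-0.97,-0.56,0,0,0,0,1],
    [-0.97,-0.56,0,0,0,0,1],
    [-0.97,-0.56,0,0,0,0,1],
    [-0.97,-0.56,0,0,0,0,1],
    [-0.97,-0.56,0,0,0,0,1],
    [-0.97,-0.56,0,0,0,0,1],
    [-0.97,-0.56,0,0,0,0,1]
  ]
}}

```text
t: 2.55
tool_pos: [0.446, 0.3098, 0.3909]
tool_rot: [-0.553, -3.092, 0.001]
contact_force: [-0.4, 0.4, -0.4]
opening: 0.0853
grip_force: 0.0
```

Call:
{"method": "jog_arm", "body": {
  "plan": [
    [-0.97,-0.56,0,0,0,0,1],
    [-0.97,-0.56,0,0,0,0,1],
    [-0.97,-0.56,0,0,0,0,1],
    [-0.97,-0.56,0,0,0,0,1],
    [-0.97,-0.56,0,0,0,0,1],
    [-0.97,-0.56,0,0,0,0,1],
    [-0.97,-0.56,0,0,0,0,1],
    [-0.97,-0.56,0,0,0,0,1]
  ]
}}

```text
t: 3.35
tool_pos: [0.5606, 0.172, 0.3908]
tool_rot: [-0.553, -3.092, 0.0]
contact_force: [1.3, -0.0, 0.6]
opening: 0.0855
grip_force: 0.0
```

Call:
{"method": "jog_arm", "body": {
  "plan": [
    [-0.97,-0.56,0,0,0,0,1],
    [-0.97,-0.56,0,0,0,0,1],
    [-0.97,-0.56,0,0,0,0,1],
    [-0.97,-0.56,0,0,0,0,1],
    [-0.97,-0.56,0,0,0,0,1],
    [-0.97,-0.56,0,0,0,0,1],
    [-0.97,-0.56,0,0,0,0,1],
    [0,0,0,0,0,0,1]
  ]
}}

```text
t: 4.15
tool_pos: [0.6619, 0.0496, 0.3902]
tool_rot: [-0.557, -3.091, 0.001]
contact_force: [-0.4, 0.7, -1.3]
opening: 0.0851
grip_force: 0.0
```

```bash
python3 -c "
from h import *
im,d,o=save('wrist','wrist1');print(o['tool_pos'],o['tool_rot'],o['q'],o['t'])"
```

```text
[0.66188336 0.0496399  0.39022057] [-5.56964101e-01 -3.09078046e+00  1.18914719e-03] [-3.69105445e-02  1.00068407e-01  1.30301263e+00 -6.13324526e-04
  1.73963794e+00 -1.25123286e+00] 4.15
```

View pics/wrist1.png

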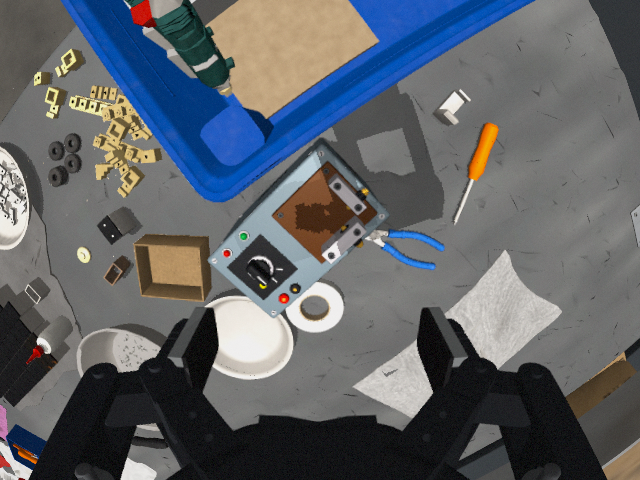

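The wrist view shows the whole tester: selector (260,270), yellow dot (263,286), nest (320,205), fences (348,193) and (345,242). The block is at (115,223). I'll rectify the tester's top plane and fit the brown plate.

```bash
cat >> h.py <<'E'
def wpix(P,p,rv):
    c=ctrl.camera_info('wrist');K=np.array(c['camera_matrix']);T=np.array(c['T_tool_cam'])
    W=R.from_rotvec(rv).as_matrix();X=((P-p)@W-T[:3,3])@T[:3,:3]
    r=np.linalg.norm(X[...,:2],axis=-1);th=np.arctan2(r,X[...,2]);s=(th/r)[...,None]
    return X[...,:2]*s*np.array([K[0,0],K[1,1]])+K[:2,2]
def ortho(im,p,rv,x0,y0,z,S,n,m): # world ortho: rows = -x, cols = -y, S m/pixel; (x0,y0)= top-left
    g=np.stack(np.meshgrid(np.arange(m),np.arange(n)),-1).astype(float)
    P=np.dstack([x0-g[...,1]*S,y0-g[...,0]*S,np.full((n,m),z)])
    q=wpix(P,p,rv).astype(np.float32)
    return cv2.remap(im,q[...,0],q[...,1],cv2.INTER_CUBIC)
E
python3 - <<'E'
from h import *
np.set_printoptions(precision=4,suppress=True)
f=np.load('pics/wrist1.npz');im,d,p,rv=f['im'],f['d'],f['p'],f['r']
for z,nm in((.173,'plate'),):
    o=ortho(im,p,rv,.80,.12,z,.0005,480,500)
    hsv=cv2.cvtColor(o,cv2.COLOR_RGB2HSV)
    m=((hsv[...,0]<14)&(hsv[...,1]>90)&(hsv[...,2]>25)&(hsv[...,2]<150)).astype(np.uint8)
    m=cv2.morphologyEx(m,cv2.MORPH_OPEN,np.ones((5,5)));
    c=max(cv2.findContours(m,0,2)[0],key=cv2.contourArea);r=cv2.minAreaRect(c);print(r,np.array(r[1])*.5)
    w=lambda u:(.80-u[1]*.0005,.12-u[0]*.0005)
    print('plate centre',w(r[0]));print([w(b) for b in cv2.boxPoints(r)])
o2=ortho(im,p,rv,.80,.12,.189,.0005,480,500)
b=ortho(im,p,rv,.68,-.20,.057,.0005,300,300)
cv2.imwrite('pics/o1.png',np.hstack([o,np.vstack([b,np.zeros((180,300,3),np.uint8)])])[...,::-1])
# depth -> check
for uv in((115,218),(260,270),(300,220),(230,240)):
    print(uv,d[uv[1],uv[0]])
E
```

```text
((138.87030029296875, 242.90298461914062), (146.28468322753906, 158.61929321289062), 65.85445404052734) [73.1423 79.3096]
plate centre (0.6785485076904297, 0.050564849853515614)
[(np.float32(0.69569904), np.float32(0.101709895)), (np.float32(0.72814107), np.float32(0.029339105)), (np.float32(0.661398), np.float32(-0.0005802065)), (np.float32(0.62895596), np.float32(0.07179058))]
(115, 218) 0.5113146
(260, 270) 0.38112554
(300, 220) 0.37519518
(230, 240) 0.3908862
```

View pics/o1.png

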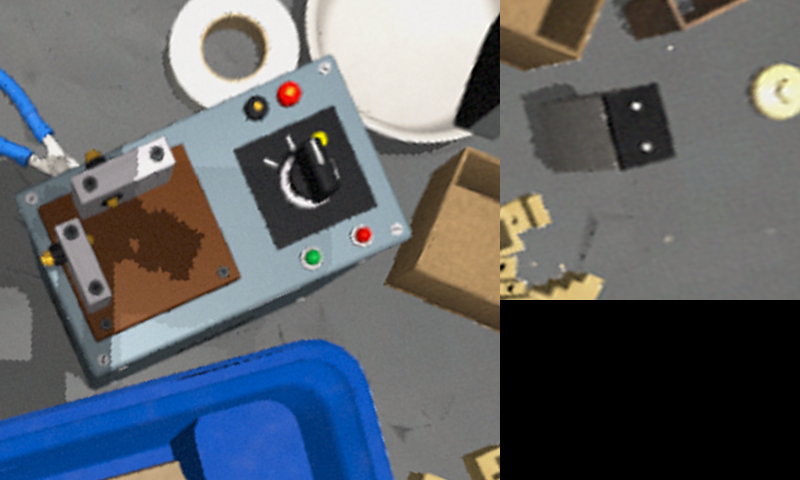

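```bash
python3 - <<'E'
from h import *
f=np.load('pics/wrist1.npz');im,d,p,rv=f['im'],f['d'],f['p'],f['r']
a=ortho(im,p,rv,.7411,-.0055,.189,.00015,400,400)  # selector, centre expected 200,200
b=ortho(im,p,rv,.65,-.235,.057,.0002,400,400)
cv2.imwrite('pics/o2.png',np.hstack([a,b])[...,::-1])
E
```

```text
(no output)
```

View pics/o2.png

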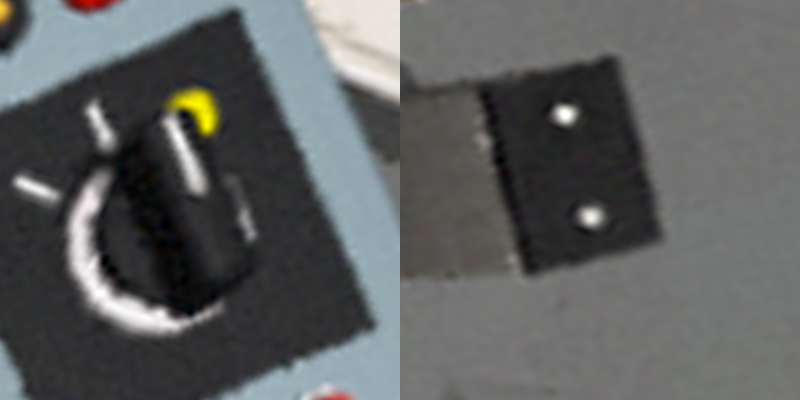

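The selector pointer is along tester +x (value 0). The tester heading is about 24°, the selector axis about (0.711, -0.035), and the block about (0.617, -0.2695) with its long axis at +13°. Going above the selector.

Call:
{"method": "jog_arm", "body": {
  "plan": [
    [0,0,0,0,0,-0.164,0],
    [0,0,0,0,0,-0.164,0],
    [0,0,0,0,0,-0.164,0],
    [0,0,0,0,0,-0.164,0],
    [0,0,0,0,0,-0.164,0],
    [0,0,0,0,0,-0.164,0]
  ]
}}

```text
t: 4.8
tool_pos: [0.6601, 0.053, 0.3916]
tool_rot: [-0.663, 3.071, 0.001]
contact_force: [-0.2, 0.6, -0.0]
opening: 0.0427
grip_force: 0.0
```

Call:
{"method": "jog_arm", "body": {
  "plan": [
    [-0.087,-0.81,1,0,0,0,0],
    [-0.087,-0.81,1,0,0,0,0],
    [-0.087,-0.81,1,0,0,0,0],
    [-0.087,-0.81,1,0,0,0,0],
    [-0.087,-0.81,1,0,0,0,0],
    [-0.087,-0.81,1,0,0,0,0],
    [0,0,0,0,0,0,0],
    [0,0,0,0,0,0,0]
  ]
}}

```text
t: 5.6
tool_pos: [0.7094, -0.0325, 0.2705]
tool_rot: [0.652, -3.072, -0.002]
contact_force: [-0.2, 0.1, 0.0]
opening: 0.0428
grip_force: 0.0
```

```bash
python3 - <<'E'
from h import *
im,d,o=save('wrist','wrist2');p,rv=o['tool_pos'],o['tool_rot']
print(p,rv,o['t'],o['opening'])
a=ortho(im,p,rv,.7411,-.0055,.189,.00015,400,400)
b=ortho(im,p,rv,.7411,-.0055,.170,.00015,400,400)
for i in (a,b): cv2.circle(i,(200,200),3,(255,0,0),-1)
o=ortho(im,p,rv,.80,.12,.173,.0005,480,500);hsv=cv2.cvtColor(o,cv2.COLOR_RGB2HSV)
m=((hsv[...,0]<14)&(hsv[...,1]>90)&(hsv[...,2]>25)&(hsv[...,2]<150)).astype(np.uint8)
m=cv2.morphologyEx(m,cv2.MORPH_OPEN,np.ones((5,5)))
r=cv2.minAreaRect(max(cv2.findContours(m,0,2)[0],key=cv2.contourArea));print(r,.8-r[0][1]*.0005,.12-r[0][0]*.0005)
cv2.imwrite('pics/o3.png',np.hstack([a,b])[...,::-1])
E
```

```text
[ 0.70937096 -0.03252016  0.2704624 ] [ 6.52332412e-01 -3.07170837e+00 -1.57186443e-03] 5.6 0.04278230800786355
((142.20620727539062, 242.46392822265625), (147.4282684326172, 158.39401245117188), 66.03750610351562) 0.678768035888672 0.04889689636230468
```

View pics/o3.png

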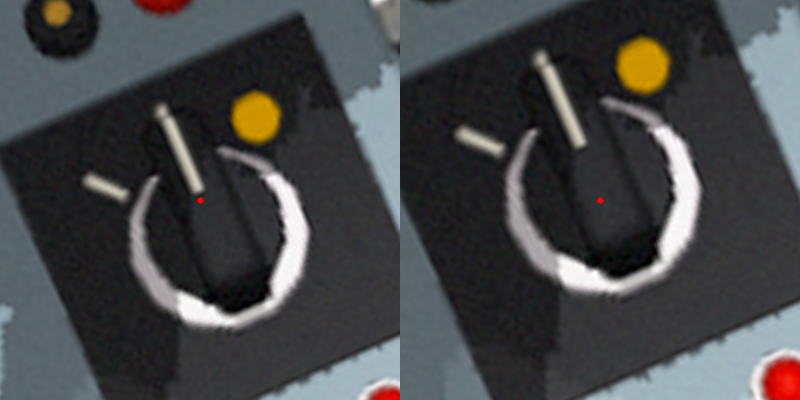

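Call:
{"method": "jog_arm", "body": {
  "plan": [
    [0,-0.21,0,0,0,0,0],
    [0,0,0.91,0,0,0,0],
    [0,0,0.91,0,0,0,0],
    [0,0,0.91,0,0,0,0],
    [0,0,0.91,0,0,0,0],
    [0,0,0.91,0,0,0,0],
    [0,0,0,0,0,0,0]
  ]
}}

```text
t: 6.35
tool_pos: [0.7088, -0.0358, 0.1748]
tool_rot: [0.652, -3.066, -0.004]
contact_force: [-1.4, 0.2, -0.2]
opening: 0.0425
grip_force: 0.0
```

Call:
{"method": "jog_arm", "body": {
  "plan": [
    [0,0,0,0,0,0,-1],
    [0,0,0,0,0,0,-1],
    [0,0,0,0,0,0,-1],
    [0,0,0,0,0,0,-1],
    [0,0,0,0,0,0,-1],
    [0,0,0,0,0,0,-1]
  ],
  "grip_force": 30
}}

```text
t: 6.95
tool_pos: [0.7119, -0.0361, 0.182]
tool_rot: [-0.653, 3.07, -0.001]
contact_force: [0.6, 1.6, 5.1]
opening: 0.0087
grip_force: 33.4
```

Call:
{"method": "jog_arm", "body": {
  "plan": [
    [0,0,0,0,0,0.155,-1],
    [0,0,0,0,0,0.155,-1],
    [0,0,0,0,0,0.155,-1],
    [0,0,0,0,0,0.155,-1],
    [0,0,0,0,0,0.155,-1],
    [0,0,0,0,0,0.155,-1],
    [0,0,0,0,0,0,-1],
    [0,0,0,0,0,0,-1]
  ]
}}

```text
t: 7.75
tool_pos: [0.7119, -0.0357, 0.182]
tool_rot: [0.486, 3.101, 0.001]
contact_force: [-0.8, 1.1, 5.6]
opening: 0.0088
grip_force: 33.4
```

Call:
{"method": "jog_arm", "body": {
  "plan": [
    [0,0,0,0,0,0,0],
    [0,0,0,0,0,0,0],
    [0,0,0,0,0,0,0],
    [0,0,-1,0,0,0,0],
    [0,0,-1,0,0,0,0],
    [0,0,-1,0,0,0,0],
    [0,0,-1,0,0,0,0],
    [0,0,-1,0,0,0,0]
  ]
}}

```text
t: 8.55
tool_pos: [0.7109, -0.0364, 0.2805]
tool_rot: [-0.487, -3.103, 0.0]
contact_force: [1.4, -1.0, 0.1]
opening: 0.043
grip_force: 0.0
```

```bash
python3 - <<'E'
from h import *
im,d,o=save('wrist','wrist3');p,rv=o['tool_pos'],o['tool_rot']
print(p,rv,o['t'],o['opening'])
a=ortho(im,p,rv,.7411,-.0055,.189,.00015,400,400)
b=ortho(im,p,rv,.80,.12,.199,.0005,400,400)
cv2.imwrite('pics/o4.png',np.hstack([a,b])[...,::-1])
E
```

```text
[ 0.71094976 -0.03635087  0.28046904] [-4.87301647e-01 -3.10266988e+00  3.72866625e-04] 8.55 0.04303216301509755
```

View pics/o4.png

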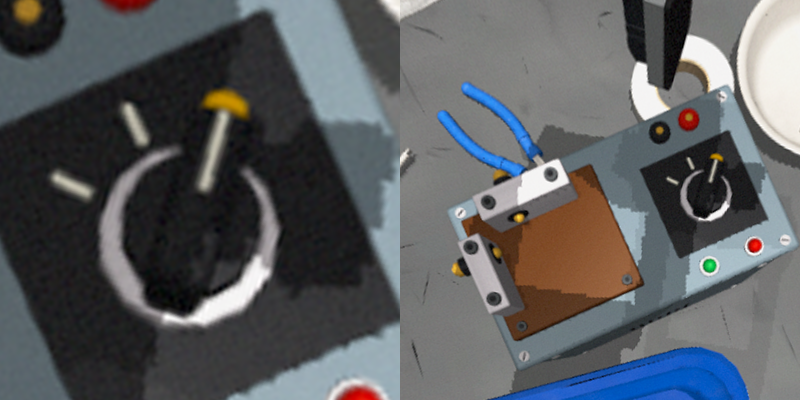

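The left panel shows the pointer on the yellow dot, at (215,150) and (225,103). The right panel shows the nest clear. Now to the block.

Call:
{"method": "jog_arm", "body": {
  "plan": [
    [0,0,0,0,0,-0.171,0.3],
    [0,0,0,0,0,-0.171,0.3],
    [0,0,0,0,0,-0.171,0.3],
    [0,0,0,0,0,-0.171,0.3],
    [0.655,-0.936,0,0,0,0,0.3],
    [0.655,-0.936,0,0,0,0,0.3],
    [0.655,-0.936,0,0,0,0,0.3],
    [0.655,-0.936,0,0,0,0,0.3]
  ]
}}

```text
t: 9.4
tool_pos: [0.6762, -0.1216, 0.2791]
tool_rot: [0.354, -3.12, -0.0]
contact_force: [0.2, -0.4, -0.2]
opening: 0.0557
grip_force: 0.0
```

Call:
{"method": "jog_arm", "body": {
  "plan": [
    [0.655,-0.936,0,0,0,0,0.3],
    [0.655,-0.936,0,0,0,0,0.3],
    [0.655,-0.936,0,0,0,0,0.3],
    [0.655,-0.936,0.9,0,0,0,0.3],
    [0.655,-0.936,0.9,0,0,0,0.3],
    [0.655,-0.936,0.9,0,0,0,0.3],
    [0.655,-0.936,0.9,0,0,0,0.3],
    [0,0,0.9,0,0,0,0.3]
  ]
}}

```text
t: 10.2
tool_pos: [0.6155, -0.2714, 0.1884]
tool_rot: [0.349, -3.121, 0.0]
contact_force: [0.2, 0.9, 0.7]
opening: 0.0554
grip_force: 0.0
```

Call:
{"method": "jog_arm", "body": {
  "plan": [
    [0,0,0.9,0,0,0,0.3],
    [0,0,0,0,0,0,0.3],
    [0,0,0,0,0,0,0.3]
  ]
}}

```text
t: 10.5
tool_pos: [0.617, -0.2681, 0.1717]
tool_rot: [0.356, -3.121, -0.001]
contact_force: [0.2, -0.7, 0.1]
opening: 0.0557
grip_force: 0.0
```

```bash
python3 - <<'E'
from h import *
im,d,o=save('wrist','wrist4');p,rv=o['tool_pos'],o['tool_rot']
print(p,rv,o['t'],o['opening'])
a=ortho(im,p,rv,.65,-.235,.057,.0002,400,400)
b=ortho(im,p,rv,.70,-.19,.057,.0004,400,400)
cv2.imwrite('pics/o5.png',np.hstack([a,b])[...,::-1])
E
```

```text
[ 0.61701286 -0.26809768  0.17169372] [ 3.55673039e-01 -3.12061384e+00 -1.24995527e-03] 10.5 0.055665345365520466
```

View pics/o5.png

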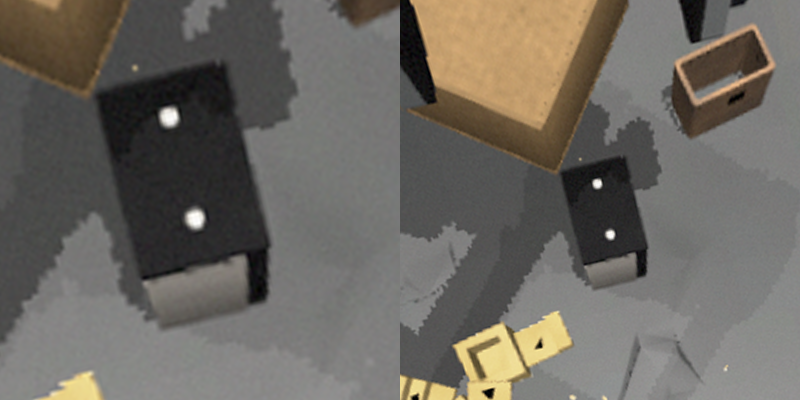

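The block top is centred at about (0.616, -0.271), with its long axis at about 14°. The carton corner is 30 mm from the finger path.

Call:
{"method": "jog_arm", "body": {
  "plan": [
    [0.085,-0.145,0.89,0,0,-0.02,0.3],
    [0,0,0.89,0,0,0,0.3],
    [0,0,0.89,0,0,0,0.3],
    [0,0,0.89,0,0,0,0.3],
    [0,0,0.89,0,0,0,0.3],
    [0,0,0.89,0,0,0,0.3],
    [0,0,0.89,0,0,0,0.3],
    [0,0,0.89,0,0,0,0.3]
  ]
}}

```text
t: 11.35
tool_pos: [0.6158, -0.2723, 0.0283]
tool_rot: [0.378, -3.119, -0.0]
contact_force: [0.9, -0.6, -0.4]
opening: 0.0556
grip_force: 0.0
```

Call:
{"method": "jog_arm", "body": {
  "plan": [
    [0,0,0,0,0,0,0.3],
    [0,0,0,0,0,0,0.3],
    [0,0,0,0,0,0,-1],
    [0,0,0,0,0,0,-1],
    [0,0,0,0,0,0,-1],
    [0,0,0,0,0,0,-1],
    [0,0,0,0,0,0,-1],
    [0,0,0,0,0,0,-1]
  ],
  "grip_force": 70
}}

```text
t: 12.15
tool_pos: [0.6169, -0.2729, 0.0317]
tool_rot: [-0.378, 3.116, -0.003]
contact_force: [-0.2, 0.9, 5.1]
opening: 0.0258
grip_force: 69.7
```

Call:
{"method": "jog_arm", "body": {
  "plan": [
    [0,0,-1,0,0,0,-1],
    [0,0,-1,0,0,0,-1],
    [0,0,-1,0,0,0,-1],
    [0,0,-1,0,0,0,-1],
    [0,0,-1,0,0,0.177,-1],
    [0,0,-1,0,0,0.177,-1],
    [0,0,-1,0,0,0.177,-1],
    [0,0,-1,0,0,0.177,-1]
  ]
}}

```text
t: 12.95
tool_pos: [0.6151, -0.272, 0.1894]
tool_rot: [-0.501, -3.099, -0.001]
contact_force: [-0.1, -0.6, -1.1]
opening: 0.0259
grip_force: 69.1
```

Call:
{"method": "jog_arm", "body": {
  "plan": [
    [0,0,-1,0,0,0.177,-1],
    [0,0,-1,0,0,0.177,-1],
    [0,0,-1,0,0,0.177,-1],
    [0,0,-1,0,0,0.177,-1],
    [0,0,-1,0,0,0.177,-1],
    [0,0,-1,0,0,0.177,-1],
    [0,0,0,0,0,0,-1]
  ]
}}

```text
t: 13.65
tool_pos: [0.6167, -0.2729, 0.3131]
tool_rot: [1.704, 2.634, 0.0]
contact_force: [-0.4, 0.0, -0.4]
opening: 0.0259
grip_force: 69.2
```

Call:
{"method": "jog_arm", "body": {
  "plan": [
    [0.94,0.66,0,0,0,0,-1],
    [0.94,0.66,0,0,0,0,-1],
    [0.94,0.66,0,0,0,0,-1],
    [0.94,0.66,0,0,0,0,-1],
    [0.94,0.66,0,0,0,0,-1],
    [0.94,0.66,0,0,0,0,-1],
    [0.94,0.66,0,0,0,0,-1],
    [0.94,0.66,0,0,0,0,-1]
  ]
}}

```text
t: 14.45
tool_pos: [0.6499, -0.0908, 0.3073]
tool_rot: [-1.7, -2.638, 0.002]
contact_force: [0.3, 0.8, -1.3]
opening: 0.0257
grip_force: 69.2
```

Call:
{"method": "jog_arm", "body": {
  "plan": [
    [0.94,0.66,0,0,0,0,-1],
    [0.94,0.66,0,0,0,0,-1],
    [0.94,0.66,0,0,0,0,-1],
    [0.94,0.66,0,0,0,0,-1],
    [0.94,0.66,0,0,0,0,-1],
    [0.94,0.66,0,0,0,0,-1],
    [0,0,0,0,0,0,-1],
    [0,0,0,0,0,0,-1]
  ]
}}

```text
t: 15.25
tool_pos: [0.676, 0.0436, 0.3078]
tool_rot: [-1.702, -2.638, 0.003]
contact_force: [0.3, 0.2, -1.5]
opening: 0.0257
grip_force: 69.2
```

```bash
python3 - <<'E'
from h import *
im,d,o=save('wrist','wrist5');p,rv=o['tool_pos'],o['tool_rot']
print(p,rv,o['t'],o['opening'],o['contact_force'],o['wrist_torque'])
a=ortho(im,p,rv,.78,.15,.199,.0005,400,400)
s,_,_=save('side','side5')
print(plane('side',[[380,200]],.2))
b=cv2.resize(s[120:270,320:470],(400,400),interpolation=cv2.INTER_CUBIC)
cv2.imwrite('pics/o6.png',np.hstack([a,b])[...,::-1])
E
```

```text
[0.67596891 0.04364888 0.30783943] [-1.70189325 -2.63811298  0.00307666] 15.25 0.025682989539170597 [ 0.28661537  0.20195397 -1.53832519] [ 0.07440977 -0.04812105 -0.03030105]
[[0.66618656 0.01489838 0.2       ]]
```

View pics/o6.png

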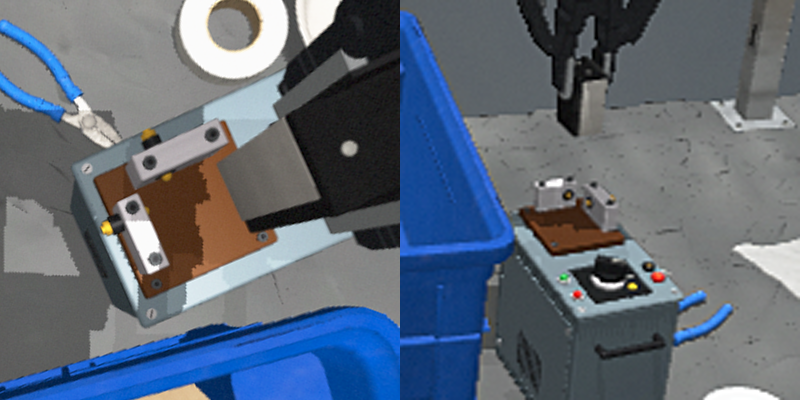

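The block is held upright over the nest: right panel shows it at (590,105) above the plate, and the selector is still on the dot. It is about 12 mm and 11 mm short of the seat in tester x and y. Descending.

Call:
{"method": "jog_arm", "body": {
  "plan": [
    [0,0,0.82,0,0,0,-1],
    [0,0,0.82,0,0,0,-1],
    [0,0,0.82,0,0,0,-1],
    [0,0,0.82,0,0,0,-1],
    [0,0,0.82,0,0,0,-1],
    [0,0,0.7,0,0,0,-1],
    [0,0,0,0,0,0,-1],
    [0,0,0,0,0,0,-1]
  ]
}}

```text
t: 16.15
tool_pos: [0.6765, 0.0435, 0.2136]
tool_rot: [-1.706, -2.637, 0.0]
contact_force: [-0.2, -0.5, -1.9]
opening: 0.026
grip_force: 69.2
```

Call:
{"method": "jog_arm", "body": {
  "plan": [
    [0,0,0.1,0,0,0,-1],
    [0,0,0.1,0,0,0,-1],
    [0,0,0,0,0,0,-1],
    [0,0,0,0,0,0,-1]
  ]
}}

```text
t: 16.55
tool_pos: [0.6767, 0.0435, 0.2103]
tool_rot: [1.706, 2.637, 0.0]
contact_force: [0.6, -0.2, -1.2]
opening: 0.0261
grip_force: 69.2
```

Call:
{"method": "jog_arm", "body": {
  "plan": [
    [0,0,0.1,0,0,0,-1],
    [0,0,0,0,0,0,-1],
    [0,0,0,0,0,0,-1]
  ]
}}

```text
t: 16.85
tool_pos: [0.6765, 0.0435, 0.2078]
tool_rot: [-1.707, -2.637, 0.0]
contact_force: [1.0, 0.4, -1.1]
opening: 0.0263
grip_force: 69.2
```

Call:
{"method": "jog_arm", "body": {
  "plan": [
    [0,0,0.1,0,0,0,-1],
    [0,0,0,0,0,0,-1],
    [0,0,0,0,0,0,-1]
  ]
}}

```text
t: 17.15
tool_pos: [0.6765, 0.0435, 0.2057]
tool_rot: [-1.707, -2.637, 0.0]
contact_force: [0.6, -0.7, -2.1]
opening: 0.0258
grip_force: 69.2
```

Call:
{"method": "jog_arm", "body": {
  "plan": [
    [0,0,0.05,0,0,0,-1],
    [0,0,0,0,0,0,-1],
    [0,0,0,0,0,0,-1]
  ]
}}

```text
t: 17.45
tool_pos: [0.6766, 0.0435, 0.2049]
tool_rot: [-1.707, -2.638, 0.0]
contact_force: [0.2, 0.8, -1.5]
opening: 0.0261
grip_force: 69.2
```

Call:
{"method": "jog_arm", "body": {
  "plan": [
    [0,0,0.05,0,0,0,-1],
    [0,0,0,0,0,0,-1],
    [0,0,0,0,0,0,-1]
  ]
}}

```text
t: 17.75
tool_pos: [0.6767, 0.0435, 0.2047]
tool_rot: [1.706, 2.637, 0.0]
contact_force: [-1.8, -0.4, 1.7]
opening: 0.026
grip_force: 69.6
```

Call:
{"method": "jog_arm", "body": {
  "plan": [
    [0.15,0.2,0,0,0,0,-1],
    [0.15,0.2,0,0,0,0,-1],
    [0,0,0,0,0,0,-1],
    [0,0,0,0,0,0,-1]
  ]
}}

```text
t: 18.15
tool_pos: [0.6822, 0.0526, 0.2047]
tool_rot: [1.705, 2.636, 0.002]
contact_force: [0.3, -0.7, 4.1]
opening: 0.0259
grip_force: 69.9
```

Call:
{"method": "jog_arm", "body": {
  "plan": [
    [0.05,0.1,0,0,0,0,-1],
    [0.05,0.1,0,0,0,0,-1],
    [0,0,0,0,0,0,-1],
    [0,0,0,0,0,0,-1]
  ]
}}

```text
t: 18.55
tool_pos: [0.6837, 0.0545, 0.2046]
tool_rot: [-1.707, -2.637, 0.005]
contact_force: [-4.5, -3.1, 6.8]
opening: 0.0258
grip_force: 70.3
```

Call:
{"method": "jog_arm", "body": {
  "plan": [
    [0.1,0.05,-0.02,0,0,0,-1],
    [0.1,0.05,0,0,0,0,-1],
    [0,0,0,0,0,0,-1],
    [0,0,0,0,0,0,-1]
  ]
}}

```text
t: 18.95
tool_pos: [0.684, 0.0579, 0.2046]
tool_rot: [1.707, 2.636, -0.007]
contact_force: [-2.8, -7.2, 5.6]
opening: 0.0258
grip_force: 69.9
```

Call:
{"method": "jog_arm", "body": {
  "plan": [
    [0.1,0.05,0,0,0,0,-1],
    [0,0,0,0,0,0,-1],
    [0,0,0,0,0,0,-1]
  ]
}}

```text
t: 19.25
tool_pos: [0.6839, 0.0584, 0.2047]
tool_rot: [1.708, 2.634, -0.012]
contact_force: [-3.9, -11.3, 5.3]
opening: 0.026
grip_force: 70.1
```

Call:
{"method": "jog_arm", "body": {
  "plan": [
    [0.1,0.07,0,0,0,0,-1],
    [0,0,0,0,0,0,-1],
    [0,0,0,0,0,0,-1]
  ]
}}

```text
t: 19.55
tool_pos: [0.6838, 0.059, 0.2047]
tool_rot: [1.709, 2.633, -0.018]
contact_force: [-6.8, -15.4, 6.1]
opening: 0.0258
grip_force: 70.3
```

Call:
{"method": "jog_arm", "body": {
  "plan": [
    [0.08,0.07,0,0,0,0,-1],
    [0,0,0,0,0,0,-1],
    [0,0,0,0,0,0,-1],
    [0,0,0,0,0,0,-1]
  ]
}}

```text
t: 19.95
tool_pos: [0.6838, 0.0592, 0.2047]
tool_rot: [1.71, 2.632, -0.025]
contact_force: [-8.9, -20.2, 8.1]
opening: 0.0259
grip_force: 70.6
```

```bash
cat > st.py <<'E'
from h import *
o=ctrl.get_obs();T=R.from_rotvec(o['tool_rot']);F=np.array(o['contact_force'])
a=np.radians(24);x=np.array([np.cos(a),np.sin(a),0]);y=np.array([-x[1],x[0],0]);M=T.as_matrix();e=np.array(o['tool_pos'])-[.683,.0584,.2047]
print('F x,y,z',F@x,F@y,F[2],'| off seat mm',1e3*e@x,1e3*e@y,1e3*e[2],'| head',np.degrees(np.arctan2(M[1,1],M[0,1])),'tilt about x,y deg',np.degrees([M[:,2]@x,M[:,2]@y]),'t',o['t'],'op',o['opening'],'tq',o['wrist_torque'])
E
python3 st.py
```

```text
F x,y,z -16.39922553074709 -14.851770450737012 8.148147818604482 | off seat mm 1.0157417730450882 0.3995064775991284 0.012209200448226598 | head 23.971515576533495 tilt about x,y deg [-0.67028052 -0.62158697] t 19.95 op 0.025885364401523468 tq [-3.80078715  1.76397083 -0.09330787]
```

Call:
{"method": "jog_arm", "body": {
  "plan": [
    [0.06,0.04,0,0,0,0,-1],
    [0,0,0,0,0,0,-1],
    [0,0,0,0,0,0,-1],
    [0,0,0,0,0,0,-1],
    [0,0,0,0,0,0,-1]
  ]
}}

```text
t: 20.45
tool_pos: [0.6836, 0.0597, 0.2048]
tool_rot: [1.711, 2.632, -0.028]
contact_force: [-12.0, -22.8, 9.2]
opening: 0.026
grip_force: 70.7
```

```bash
python3 st.py; python3 - <<'E'
from h import *
s,d,_=save('side','side6')
w,_,o=save('wrist','wrist6')
# selector pointer/dot check: yellow dot & white pointer in ortho at z .189
a=ortho(w,o['tool_pos'],o['tool_rot'],.7411,-.0055,.189,.00015,400,400)
h=cv2.cvtColor(a,cv2.COLOR_RGB2HSV)
for n,m in(('yellow',(h[...,0]>15)&(h[...,0]<35)&(h[...,1]>150)&(h[...,2]>80)),('white',(h[...,1]<60)&(h[...,2]>120))):
    k,l,st,c=cv2.connectedComponentsWithStats(m.astype(np.uint8)); print(n,[(st[i].tolist(),c[i].round().tolist()) for i in range(1,k) if st[i,4]>150])
E
```

```text
F x,y,z -20.28468304080925 -15.93665155827091 9.165689528924219 | off seat mm 1.074917531710201 0.9152894349242476 0.06692501207156143 | head 23.945227303956862 tilt about x,y deg [-0.77489295 -0.68485692] t 20.45 op 0.025968137885484088 tq [-4.18271094  2.09374638 -0.10755034]
yellow [([64, 104, 49, 47, 1564], [86.0, 129.0])]
white [([0, 21, 43, 61, 1696], [16.0, 50.0]), ([0, 113, 18, 43, 489], [7.0, 137.0]), ([0, 153, 113, 175, 5144], [30.0, 245.0])]
```

Call:
{"method": "jog_arm", "body": {
  "plan": [
    [0.06,-0.06,-0.02,0,0,0,-1],
    [0,0,0,0,0,0,-1],
    [0,0,0,0,0,0,-1],
    [0,0,0,0,0,0,-1]
  ]
}}

```text
t: 20.95
tool_pos: [0.6832, 0.0604, 0.2048]
tool_rot: [1.709, 2.63, -0.025]
contact_force: [-5.7, -22.7, 6.4]
opening: 0.0259
grip_force: 70.3
```

```bash
python3 st.py
```

```text
F x,y,z -14.459582617452634 -18.38064788112041 6.379041708676551 | off seat mm 0.9900463194567929 1.7476533681225979 0.09428500737859724 | head 23.95314003459606 tilt about x,y deg [-0.59406614 -0.73916493] t 20.95 op 0.025883576384784106 tq [-4.12808665  1.14770748 -0.02959758]
```

Call:
{"method": "jog_arm", "body": {
  "plan": [
    [0.06,-0.02,0,0,0,0,-1],
    [0,0,0,0,0,0,-1],
    [0,0,0,0,0,0,-1],
    [0,0,0,0,0,0,-1]
  ]
}}

```text
t: 21.35
tool_pos: [0.6832, 0.0605, 0.2048]
tool_rot: [1.708, 2.627, -0.025]
contact_force: [-2.5, -25.0, 4.0]
opening: 0.0261
grip_force: 70.1
```

```bash
python3 st.py
```

```text
F x,y,z -12.497234133222623 -21.838564386608805 3.9787928073775998 | off seat mm 1.0009783133646395 1.8321419103935224 0.14612184092385738 | head 23.936765207308284 tilt about x,y deg [-0.51693747 -0.87162897] t 21.35 op 0.02607689477525036 tq [-4.48519617  0.79260371 -0.03328484]
```

Call:
{"method": "jog_arm", "body": {
  "plan": [
    [0,0.04,0,0,0,0,-1],
    [0,0,0,0,0,0,-1],
    [0,0,0,0,0,0,-1],
    [0,0,0,0,0,0,-1],
    [0,0,0,0,0,0,-1],
    [0,0,0,0,0,0,-1]
  ]
}}

```text
t: 21.95
tool_pos: [0.6832, 0.0605, 0.2048]
tool_rot: [1.709, 2.628, -0.027]
contact_force: [-5.8, -26.4, 5.2]
opening: 0.0263
grip_force: 70.3
```

```bash
python3 st.py
```

```text
F x,y,z -16.066705808564517 -21.721923586683065 5.1716090341797365 | off seat mm 1.0258938060859397 1.8831977243700904 0.13825275778228674 | head 23.92854209165687 tilt about x,y deg [-0.63938375 -0.85464776] t 21.95 op 0.026280616439048207 tq [-4.62249432  1.19255836  0.01591296]
```

```bash
python3 -c "
from station import ctrl
print(ctrl.finish_job())"
```

```text
the job is handed in; nothing more can be done
None
```

The job is handed in at 22 s, with the selector on the yellow dot and the block held in the corner at about 16 N on the far fence and 22 N on the left one. I judged it home because it stopped moving as the push rose; I had no pin readings and no verdict came back. I viewed 11 pictures, one over the limit of 10.

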